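Shut the loaded leak-tester drawer and start the test

TASK

One of the two leak testers has a round grey housing lying in its open drawer: with the fingertips, push that drawer steadily (no slamming) until it is fully home, then press that tester's green start button right down and let go. Pick nothing up and do not touch the housing; it must stay seated in its nest. Leave the other tester, with its empty drawer open for the next housing, the red stop buttons and everything else on the bench alone.

Things in the scene. Friction and masses are not known exactly. Their poses are not given: they have to be found in the camera images.
- drawer_a (a joint): Slide of the drawer of tester A, the one with the round housing in it: 0 = shut, front plate against the tester; grows to 0.12 m, its outer stop, as it comes out towards the robot. It starts pulled out to within 2 mm of the outer stop, slides against about 2.5 N of friction plus some damping, stops dead at 0 and stays where it is left.
- drawer_b (a joint): Same, for tester B, whose nest is empty; it starts 100 to 120 mm out.
- tester_a: Tester A (loaded drawer): white box bolted to the bench, 240 mm deep (x) by 190 mm wide (y), roof 105 mm above the bench, air valves at the back up to 167 mm. Origin: centre of its underside; x points away from the robot, y to the left, z up. The two testers stand side by side, each turned a little; which is left and which is right varies.
- handle_a (a point): Middle of the loaded drawer's dark handle bar: 12 mm thick, 84 mm long along the point's y, 55 mm above the bench, 30 mm in front of the aluminium front plate (158 mm wide, 17 to 93 mm above the bench). Site x points into the tester (the way the drawer shuts), y left, z up. It moves with the drawer; shut, it is 42 mm in front of the white box.
- tester_b: Tester B (empty drawer): white box bolted to the bench, 240 mm deep (x) by 190 mm wide (y), roof 105 mm above the bench, air valves at the back up to 167 mm. Origin: centre of its underside; x points away from the robot, y to the left, z up. The two testers stand side by side, each turned a little; which is left and which is right varies.
- handle_b (a point): Middle of the empty drawer's dark handle bar: 12 mm thick, 84 mm long along the point's y, 55 mm above the bench, 30 mm in front of the aluminium front plate (158 mm wide, 17 to 93 mm above the bench). Site x points into the tester (the way the drawer shuts), y left, z up. It moves with the drawer; shut, it is 42 mm in front of the white box.
- start_a_top (a point): Centre of the top face of the green start button (28 mm across) of tester A, on the roof, 35 mm behind the box's front edge and 42 mm left of its middle line; it is pressed straight down. Axes as for the handle.
- start_a (a joint): Travel of the green start button of tester A: 0 = up, 0.006 m = fully down, which takes 4 N; springs back.
- start_b_top (a point): Centre of the top face of the green start button (28 mm across) of tester B, on the roof, 35 mm behind the box's front edge and 42 mm left of its middle line; it is pressed straight down. Axes as for the handle.
- start_b (a joint): Travel of the green start button of tester B: 0 = up, 0.006 m = fully down, which takes 4 N; springs back.
- stop_a (a joint): Travel of the red stop button of tester A (0 = up, 0.006 m = fully down), same shape as the green one, on the same roof 84 mm to the right of it.
- stop_b (a joint): Travel of the red stop button of tester B (0 = up, 0.006 m = fully down), same shape as the green one, on the same roof 84 mm to the right of it.
- housing_center (a point): Centre of the loose round grey housing under test (90 mm across, 28 mm high, about 0.14 kg), half-way up. It lies in the nest of drawer A, between four brass pins 14 mm high with 1.8 mm of play.
- nest_a (a point): Centre of the black nest plate's top face in drawer A, 32 mm above the bench, 112 mm square; 100 mm behind the handle bar's axis. The seated housing's centre is 14 mm above it.
- spare_left_center (a point): Centre of a like housing waiting on the bench to the left.
- spare_right_center (a point): Centre of a like housing waiting on the bench to the right.
- glue: Small white bottle with red cap, 32 mm across, 92 mm high, standing between the two drawers; origin under its foot.
- roll: Roll of white labels, 68 mm across, 45 mm high, standing between the two testers; origin under its foot.
- driver: Screwdriver with orange handle, 190 mm long, lying on the bench at the right.
- carton: Small white carton 100 x 60 x 35 mm on the bench at the left; origin under it.
- housing: The housing itself; origin at the centre of its underside.
Things that resemble listed ones, but are neither listed nor needed, are in the scene too. Leave any brown look-alike of the housing alone.

How it is judged:
By the outcome, as a careful person would: the job done as asked, in the order asked, and still so for the second after the job is handed in, with the robot touching nothing.
It also fails if it takes over 45 s, if anything falls off the work surface, if the arm or the gripper's body presses on something with over 40 N, if the wrist force passes 120 N, or if a joint passes its speed limit or range.

ROBOT

A 7-joint arm with a two-finger parallel gripper is mounted at the origin on the work surface. World frame = base frame: x ahead of the robot, y to its left, z up, the work surface at z = 0. Lengths are in m, angles in rad, forces in N, time in s.
With the tool pointing down it reaches from about 0.425 to 0.925 m from the base axis. Payload 6.8 kg.
Tool frame: the origin (TCP) lies at the very end of the fingers, on their centre line; the grasp point (between the pads) lies 19 mm behind it; z points along the fingers, x is the direction in which the jaws open and shut, and the axes are right-handed (so a half turn about z gives the same grasp; the last joint's range is limited). The gripper opens to 85 mm and grips with 20 to 120 N. Pads are 22 mm wide; open, the fingers measure 114 mm over their backs; the gripper's body (76 mm by 85 mm) begins 54 mm behind the grasp point. The pads swing forward as they close: fully open they stand 13 mm farther back than shut.
Start: joints at [1.089, 0.477, 0.022, 1.555, -0.011, 1.109, -0.083], TCP at [0.246, -0.628, 0.231] pointing down, gripper open.
Joint ranges: [-2.96, 2.96], [-0.34, 2.1], [-1.41, 1.46], [0.24, 2.44], [-1.37, 4.51], [0.17, 1.92], [-2.96, 2.96]. Speed limits (rad/s): [2.39, 2.39, 3.14, 3.14, 3.14, 3.14, 3.14].

INTERFACE

Orientations are given as a rotation vector (axis times angle).
In Python, from bench import r, grab_frame gives the robot as it stands. The module is installed in compiled form; this text tells all that it offers.
- The arm moves only by the tool send_rows, never from a script. Its argument "series" is a list of rows, each a list of 2 entries, a list of its own where there are three numbers: the shift along the tool's x, y, z in m, then the turn, a rotation vector about the tool's x, y, z in units of 5 degrees (1.0 is 5 degrees). A call has 1 to 20 rows; each row shifts and turns the commanded pose from where the row before left it, along the tool's axes as they then stand; what a row does not reach is not made up. A row lasts 1/8 s, in which the tool goes at most 62.5 mm and 10.7 degrees, less where a joint would pass 70% of its speed; a pose out of reach is approached as far as the arm can. A call is refused whole if a number of a shift passes 0.0625 or a number of a turn 1, either way. A call with a gripper value outside its range is refused whole. "fingers" is the closure in counts, from 0 (fully open) to 255 (shut), set as the call begins (left out, the last holds). The fingers move at their own pace and stop on an object; "grip_force" is the grip in N (left out, the last holds). Time passes only in rows, so rows that do not move let the fingers close. It gives the time, the measured TCP pose, the force and the opening at its end, in the units of the state.
- r.get_obs(): the state, without advancing time (a new reading comes with each control period).
- grab_frame(name): name is "scene" or "side" or "wrist"; returns a dict with "frame" (400x640x3 uint8, red, green, blue), "fx", "fy", "cx", "cy" (pixels), "dist_coeffs" ([k1, k2, p1, p2, k3] as OpenCV has them; the pictures are not rectified), "origin" and "rotation" of the camera in the world; the wrist camera has in their place "T_tool_cam" (4x4, takes a point from camera to tool coordinates, whose origin is the TCP and whose axes are the tool frame's). Camera axes: x right, y down, z forward; pixel columns grow to the right and rows downward; lengths in m; the calibration is good to about 2 mm. A picture is of the moment at which its call begins: read the wrist's pose just before it. There is no depth.
- r.hand_in(): hands the job in, once; it reports no verdict.
The state is a dict: "clock": time; "joints": joint angles; "qvel": joint speeds; "tau": joint torques, N m; "tcp_pos": TCP position; "orientation": TCP orientation; "contact_force": force on the tool from outside, world axes, zero at the start; "moment": the same for the moment, N m; "grip_width": finger opening in m.
Only numpy, scipy, OpenCV 4.12 (cv2) and the standard library are available. Lean on these libraries where they do the work, as an engineer would, in place of code of your own. Each camera call takes 0.05 s, during which the arm holds its last target.

## Working session

There is one attempt and no reset: what is moved stays moved. The work goes in short steps, Python scripts to look and compute and a tool call to move; the robot and the scene stay as the last step left them, time stands still between calls to the robot, and variables do not carry over. Pictures are saved under pics/ and viewed, and the job is handed in when it is done.

Besides the shell and the picture viewer there is one more tool, called after "Call:" in YAML: its name, and indented under it one key for each argument. send_rows: Moves the arm, as the interface text tells. Its arguments: {"type":"object","properties":{"series":{"type":"array"},"fingers":{"type":"number"},"grip_force":{"type":"number"}},"required":["series"]}

```bash
mkdir -p pics; cat > h.py <<'E'
import numpy as np, cv2
from bench import r, grab_frame
from scipy.spatial.transform import Rotation as R
def save(n,im): cv2.imwrite('pics/'+n,cv2.cvtColor(im,cv2.COLOR_RGB2BGR))
def ray(f,uv):
    K=np.array([[f['fx'],0,f['cx']],[0,f['fy'],f['cy']],[0,0,1.]])
    p=cv2.undistortPoints(np.array(uv,float).reshape(-1,1,2),K,np.array(f['dist_coeffs'],float)).reshape(-1,2)
    d=np.c_[p,np.ones(len(p))]
    return np.array(f['origin']),d@np.array(f['rotation']).T
def plane(f,uv,z):
    o,d=ray(f,uv); return o+d*((z-o[2])/d[:,2])[:,None]
E
python3 - <<'E'
from h import *
import pickle
o=r.get_obs(); print(o)
for n in ['scene','side','wrist']:
    f=grab_frame(n); pickle.dump(f,open(n+'.pkl','wb')); save(n+'0.png',f['frame'])
    print(n,{k:v for k,v in f.items() if k!='frame'})
E
```

```text
{'clock': 0.0, 'joints': array([ 1.08890453,  0.47779459,  0.02232735,  1.55648931, -0.01151301,
        1.10927618, -0.08310535]), 'qvel': array([-2.66538522e-04, -3.66764073e-04,  8.08679072e-05, -4.42713703e-04,
        1.85341404e-04, -1.85856294e-03,  1.27577248e-04]), 'tau': array([ 4.38657898e-04, -5.96451294e+01,  1.60801146e+00, -2.81198984e+01,
        1.24627550e-02,  9.22907609e-03, -5.74571345e-06]), 'tcp_pos': array([ 0.24624923, -0.62782864,  0.23031317]), 'orientation': array([-2.59476728e+00,  1.76943638e+00,  2.48756748e-03]), 'contact_force': array([ 0.0066416 , -0.14662966,  0.76571303]), 'moment': array([ 0.03407613, -0.00803554,  0.04924266]), 'grip_width': 0.08535483264135851}
scene {'fx': 404.5346414534067, 'fy': 404.5346414534067, 'cx': 318.871651037653, 'cy': 203.1298941859258, 'dist_coeffs': array([0.02698956, 0.        , 0.        , 0.        , 0.        ]), 'origin': array([ 1.56802758, -0.25807506,  0.78159759]), 'rotation': array([-1.7885255 , -1.39066556,  0.7340065 ])}
side {'fx': 409.33679228790425, 'fy': 409.33679228790425, 'cx': 319.0060383767419, 'cy': 203.4546722533847, 'dist_coeffs': array([-0.06325573,  0.        ,  0.        ,  0.        ,  0.        ]), 'origin': array([0.31804463, 1.13032899, 0.96763287]), 'rotation': array([-0.27748598,  2.71290765, -1.34147791])}
wrist {'fx': 346.01573219523976, 'fy': 346.01573219523976, 'cx': 319.53162905670507, 'cy': 196.37354568975883, 'dist_coeffs': array([-0.06736772,  0.        ,  0.        ,  0.        ,  0.        ]), 'T_tool_cam': array([[ 9.99999311e-01,  2.61473214e-04, -1.14419418e-03,
         5.53069448e-04],
       [ 9.08247341e-05,  9.54706283e-01,  2.97549837e-01,
        -7.56298094e-02],
       [ 1.17017068e-03, -2.97549736e-01,  9.54705602e-01,
        -1.42107130e-01],
       [ 0.00000000e+00,  0.00000000e+00,  0.00000000e+00,
         1.00000000e+00]])}
```

```bash
sed -i "s/@np.array(f\['rotation'\]).T/@R.from_rotvec(f['rotation']).as_matrix().T/" h.py
```

```text
(no output)
```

View pics/scene0.png

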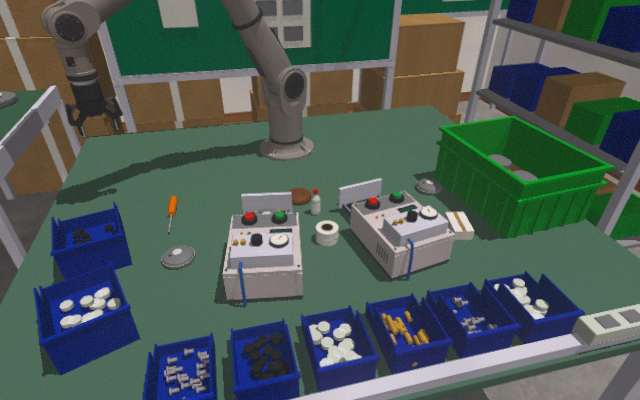

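View pics/side0.png

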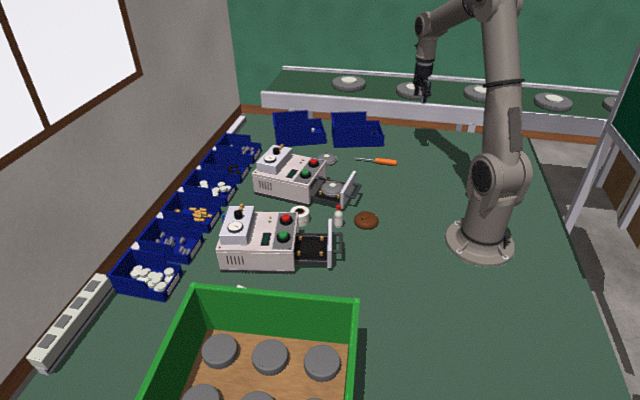

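View pics/wrist0.png

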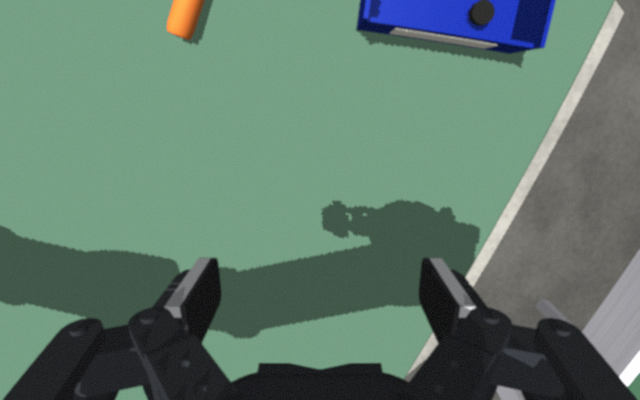

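The far tester in the side view (left one in the scene view, so at −y) holds a grey disc in its drawer. I'll check that in an enlarged crop.

```bash
python3 - <<'E'
from h import *
import pickle
s=pickle.load(open('side.pkl','rb'))['frame']; c=pickle.load(open('scene.pkl','rb'))['frame']
a=cv2.resize(s[135:275,205:385],None,fx=4.4,fy=4.2,interpolation=cv2.INTER_CUBIC); save('side_crop.png',a)
a=cv2.resize(c[180:300,210:330],None,fx=5,fy=5,interpolation=cv2.INTER_CUBIC); save('scene_crop.png',a)
E
```

```text
(no output)
```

View pics/side_crop.png

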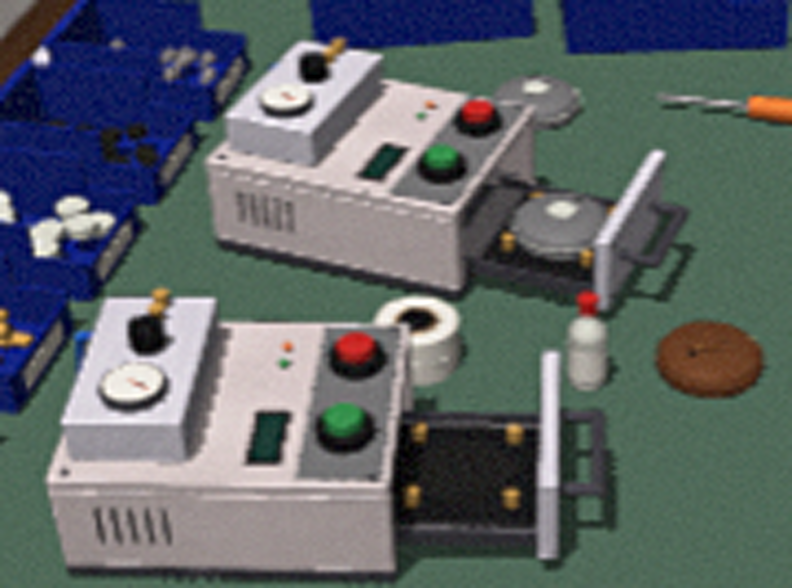

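View pics/scene_crop.png

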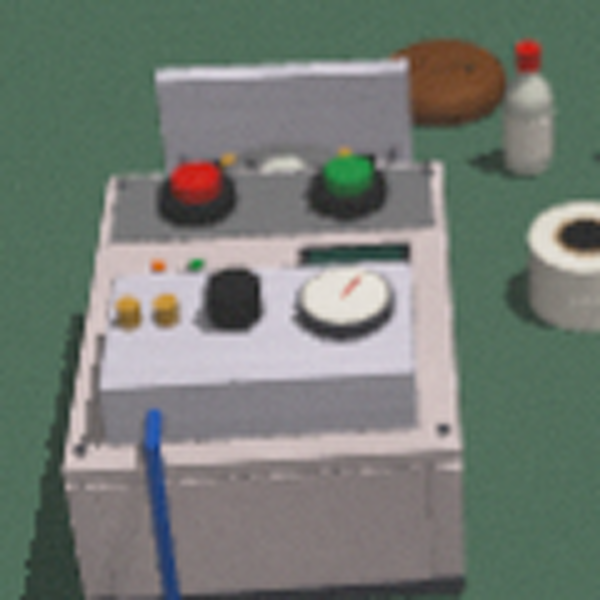

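Side crop: tester A, the far one, has a grey housing between brass pins at side px (332,187). The nearer tester's nest is empty at (312,248), so that is B. The other round things, the brown disc (366,220) and the spare (327,158), aren't in a drawer. Next I'll measure A's buttons and plate.

```bash
cat > meas.py <<'E'
from h import *
import pickle
def blobs(f):
    hsv=cv2.cvtColor(f['frame'],cv2.COLOR_RGB2HSV)
    out=[]
    for nm,m in [('g',cv2.inRange(hsv,(50,170,70),(75,255,255))),('r',cv2.inRange(hsv,(0,190,110),(4,255,255))|cv2.inRange(hsv,(176,190,110),(180,255,255)))]:
        n,l,st,c=cv2.connectedComponentsWithStats(m)
        for i in range(1,n):
            if 15<st[i,4]<1500: out.append((nm,st[i].tolist(),c[i].round(1).tolist()))
    return out
def tri(a,ua,b,ub):
    o1,d1=ray(a,ua);o2,d2=ray(b,ub);d1=d1[0]/np.linalg.norm(d1);d2=d2[0]/np.linalg.norm(d2)
    t=np.linalg.lstsq(np.c_[d1,-d2],o2-o1,rcond=None)[0]
    p,q=o1+t[0]*d1,o2+t[1]*d2
    return (p+q)/2,np.linalg.norm(p-q)
E
python3 - <<'E'
from meas import *
a=pickle.load(open('scene.pkl','rb'));b=pickle.load(open('side.pkl','rb'))
for n,f in (('scene',a),('side',b)):
    for x in blobs(f): print(n,x)
E
```

```text
scene ('g', [590, 0, 50, 41, 482], [608.4, 13.7])
scene ('g', [575, 97, 65, 48, 937], [608.0, 112.0])
scene ('g', [511, 142, 8, 10, 29], [514.9, 145.8])
scene ('g', [444, 146, 19, 13, 55], [452.7, 152.3])
scene ('g', [440, 155, 10, 19, 38], [443.7, 163.3])
scene ('g', [461, 160, 10, 7, 22], [466.6, 162.4])
scene ('g', [394, 192, 7, 5, 27], [396.9, 193.9])
scene ('g', [610, 194, 30, 45, 786], [628.2, 219.8])
scene ('g', [275, 212, 9, 5, 32], [279.2, 213.7])
scene ('r', [369, 198, 8, 6, 36], [372.7, 200.1])
scene ('r', [245, 213, 9, 7, 44], [249.1, 215.4])
side ('g', [205, 316, 6, 8, 17], [207.1, 319.5])
side ('g', [283, 334, 12, 4, 16], [288.9, 335.7])
side ('r', [310, 159, 7, 5, 23], [312.9, 161.2])
side ('r', [281, 215, 9, 6, 42], [285.2, 217.4])
```

```bash
python3 - <<'E'
from meas import *
a=pickle.load(open('scene.pkl','rb'));b=pickle.load(open('side.pkl','rb'))
c=lambda u,v:(205+(u+.5)/4.4-.5,135+(v+.5)/4.2-.5)
s=lambda u,v:(210+(u+.5)/5-.5,180+(v+.5)/5-.5)
G,e1=tri(a,[279.2,213.9],b,[c(442,157)]);Rd,e2=tri(a,[249.1,215.4],b,[[312.9,161.2]])
print(G,e1,Rd,e2,np.linalg.norm(G-Rd))
for z in (.118,.122): print(z,plane(a,[[279.2,213.9],[249.1,215.4]],z),plane(b,[c(442,157),[312.9,161.2]],z))
d=plane(a,[s(157,70),s(408,62)],.093);print('plate top scene',d,np.linalg.norm(d[0]-d[1]))
print('plate side',plane(b,[c(660,153),c(603,240)],.093))
print('handle side',plane(b,[c(683,207),c(642,258)],.061))
print('box front edge scene', plane(a,[s(112,178),s(440,165)],.105))
# glue foot, roll, brown
print('glue top',plane(a,[s(529,48)],.092),plane(b,[c(588,300)],.092))
print('roll',plane(a,[s(583,235)],.045),'brown',plane(a,[s(452,80)],.02))
im=b['frame'][160:215,310:370];save('handle.png',cv2.resize(im,None,fx=10,fy=10,interpolation=cv2.INTER_CUBIC))
E
```

```text
[ 0.65038577 -0.13551089  0.12200932] 9.526671746770873e-05 [ 0.63813583 -0.21754031  0.12239705] 0.000631406278989722 0.0829399666464492
0.118 [[ 0.64487556 -0.13474456  0.118     ]
 [ 0.63147141 -0.21742911  0.118     ]] [[ 0.651948   -0.14158489  0.118     ]
 [ 0.63987903 -0.22403896  0.118     ]]
0.122 [[ 0.65044009 -0.13548796  0.122     ]
 [ 0.63711674 -0.21767412  0.122     ]] [[ 0.65037601 -0.13559683  0.122     ]
 [ 0.63836386 -0.21766271  0.122     ]]
plate top scene [[ 0.47288134 -0.22766612  0.093     ]
 [ 0.50194794 -0.07323154  0.093     ]] 0.1571461310835992
plate side [[ 0.4720955  -0.22306268  0.093     ]
 [ 0.49909875 -0.07548436  0.093     ]]
handle side [[ 0.44489784 -0.1850421   0.061     ]
 [ 0.46869795 -0.09889929  0.061     ]]
box front edge scene [[ 0.60027212 -0.26364786  0.105     ]
 [ 0.633364   -0.07987719  0.105     ]]
glue top [[0.50286788 0.0053641  0.092     ]] [[0.49690829 0.00994813 0.092     ]]
roll [[0.64197064 0.00399326 0.045     ]] brown [[ 0.41898223 -0.02866283  0.02      ]]
```

View pics/handle.png

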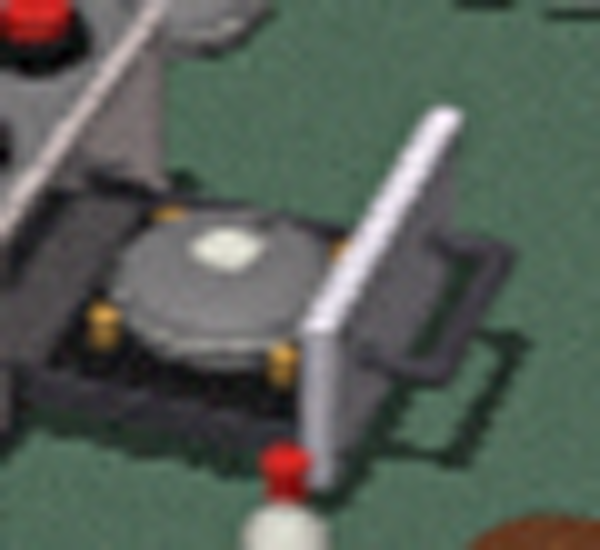

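Call:
send_rows:
  series:
    - [[0,0,0],[0,0,0.8]]
    - [[0,0,0],[0,0,0.8]]
    - [[0,0,0],[0,0,0.8]]
    - [[0,0,0],[0,0,0.8]]
    - [[0,0,0],[0,0,0.8]]
    - [[0,0,0],[0,0,0.8]]
    - [[0,0,0],[0,0,0.8]]
    - [[0,0,0],[0,0,0.8]]
    - [[0,0,0],[0,0,0]]
  fingers: 255
  grip_force: 40

```text
clock: 1.27
tcp_pos: [0.2465, -0.6282, 0.2309]
orientation: [-2.008, 2.416, 0.001]
contact_force: [-0.0, 0.3, 0.3]
grip_width: 0.0003
```

Call:
send_rows:
  series:
    - [[-0.02,-0.003,0],[0,0,0]]
    - [[-0.04,-0.006,0],[0,0,0]]
    - [[-0.04,-0.006,0],[0,0,0]]
    - [[-0.04,-0.006,0],[0,0,0]]
    - [[-0.04,-0.006,0],[0,0,0]]
    - [[-0.04,-0.006,0],[0,0,0]]
    - [[-0.04,-0.006,0],[0,0,0]]
    - [[-0.04,-0.006,0],[0,0,0]]
    - [[-0.04,-0.006,0],[0,0,0]]
    - [[-0.04,-0.006,0],[0,0,0]]
    - [[-0.04,-0.006,0],[0,0,0]]
    - [[-0.04,-0.006,0],[0,0,0]]
    - [[-0.04,-0.006,0],[0,0,0]]
    - [[-0.015,-0.002,0],[0,0,0]]
    - [[0,0,0],[0,0,0]]
    - [[0,0,0],[0,0,0]]

```text
clock: 3.28
tcp_pos: [0.4163, -0.1378, 0.2312]
orientation: [2.005, -2.418, 0.0]
contact_force: [-0.7, 0.4, 0.1]
grip_width: 0.0
```

```bash
cat > w.py <<'E'
from meas import *
def wrist(n):
    o=r.get_obs(); f=grab_frame('wrist'); save(n,f['frame'])
    T=np.eye(4);T[:3,:3]=R.from_rotvec(o['orientation']).as_matrix();T[:3,3]=o['tcp_pos']
    W=T@f['T_tool_cam'];f['origin']=W[:3,3];f['rotation']=R.from_matrix(W[:3,:3]).as_rotvec()
    print(o['clock'],o['tcp_pos'].round(4),T[:3,:3].round(3).tolist(),o['contact_force'].round(2),o['grip_width'])
    pickle.dump(f,open('wrist.pkl','wb'));return f
E
python3 -c "
from w import *
wrist('w1.png')"
```

```text
3.275 [ 0.4163 -0.1378  0.2312] [[-0.185, -0.983, -0.0], [-0.983, 0.185, -0.0], [0.001, 0.0, -1.0]] [-0.72  0.37  0.09] 3.852839372772913e-06
```

View pics/w1.png

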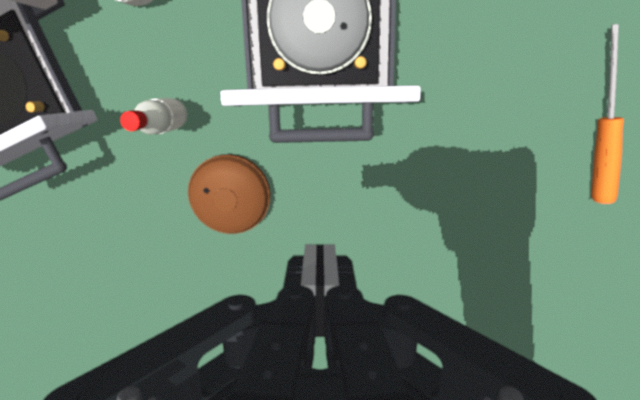

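Wrist view: the handle bar runs from (270,137) to (372,134), the plate from (221,97) to (420,93), and the housing is seated at (320,15). The brown disc is clear to the left at (230,195).

```bash
python3 - <<'E'
from w import *
f=pickle.load(open('wrist.pkl','rb'))
h=plane(f,[[271,136.5],[372,134.5]],.061);print(h,np.linalg.norm(h[0]-h[1]),h.mean(0),np.degrees(np.arctan2(-(h[0]-h[1])[0],(h[0]-h[1])[1])))
p=plane(f,[[221,91],[420,87]],.093);print(p,np.linalg.norm(p[0]-p[1]),p.mean(0),np.degrees(np.arctan2(-(p[0]-p[1])[0],(p[0]-p[1])[1])))
print(plane(f,[[264,195]],.02))
E
```

```text
[[ 0.45849521 -0.10173826  0.061     ]
 [ 0.44343498 -0.19133461  0.061     ]] 0.09085327315645546 [ 0.45096509 -0.14653644  0.061     ] -9.541638706132346
[[ 0.50407471 -0.0762306   0.093     ]
 [ 0.47819549 -0.22981434  0.093     ]] 0.1557488417881935 [ 0.4911351  -0.15302247  0.093     ] -9.564624680864439
[[ 0.39484859 -0.073663    0.02      ]]
```

Call:
send_rows:
  series:
    - [[0,0,0.015],[0,0,-0.15]]
    - [[0,0,0.03],[0,0,0]]
    - [[0,0,0.03],[0,0,0]]
    - [[0,0,0.03],[0,0,0]]
    - [[0,0,0.03],[0,0,0]]
    - [[0,0,0.025],[0,0,0]]
    - [[0,0,0.02],[0,0,0]]
    - [[0,0,0.01],[0,0,0]]
    - [[0,0,0],[0,0,0]]
    - [[0,0,0],[0,0,0]]

```text
clock: 4.58
tcp_pos: [0.4172, -0.1365, 0.0417]
orientation: [-2.022, 2.403, -0.001]
contact_force: [-0.4, -0.0, -0.7]
grip_width: -0.0001
```

```bash
python3 -c "
from w import *
wrist('w2.png')
f=grab_frame('side');save('s2.png',cv2.resize(f['frame'][120:260,250:450],None,fx=4,fy=4,interpolation=cv2.INTER_CUBIC))"
```

```text
4.575 [ 0.4172 -0.1365  0.0417] [[-0.171, -0.985, 0.001], [-0.985, 0.171, -0.0], [0.0, -0.001, -1.0]] [-0.42 -0.02 -0.72] -0.00014022170194012804
```

View pics/w2.png

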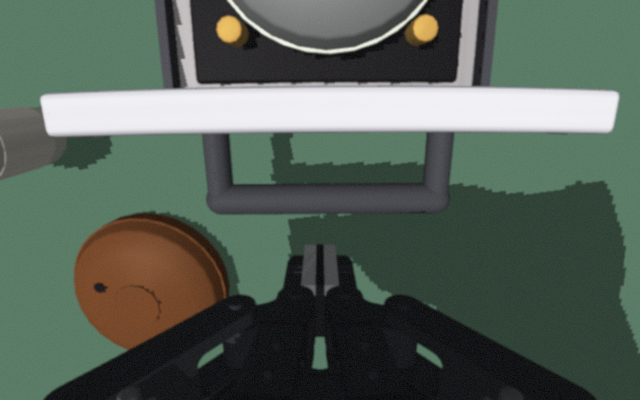

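View pics/s2.png

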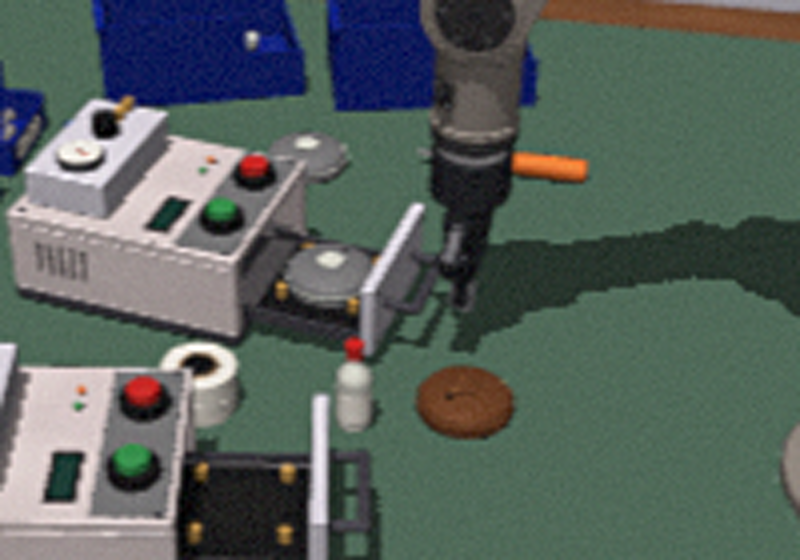

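Call:
send_rows:
  series:
    - [[0,-0.004,0],[0,0,0]]
    - [[0,-0.005,0],[0,0,0]]
    - [[0,-0.003,0],[0,0,0]]
    - [[0,-0.002,0],[0,0,0]]
    - [[0,-0.002,0],[0,0,0]]
    - [[0,-0.002,0],[0,0,0]]
    - [[0,-0.002,0],[0,0,0]]
    - [[0,-0.002,0],[0,0,0]]
    - [[0,-0.002,0],[0,0,0]]
    - [[0,-0.002,0],[0,0,0]]
    - [[0,-0.002,0],[0,0,0]]

```text
clock: 6.05
tcp_pos: [0.4443, -0.141, 0.0412]
orientation: [2.023, -2.403, -0.001]
contact_force: [-2.3, 0.6, -1.1]
grip_width: -0.0002
```

```bash
python3 -c "
from w import *
wrist('w3.png')"
```

```text
6.05 [ 0.4443 -0.141   0.0412] [[-0.171, -0.985, -0.0], [-0.985, 0.171, 0.0], [-0.0, 0.0, -1.0]] [-2.26  0.56 -1.08] -0.00022520692188330053
```

View pics/w3.png

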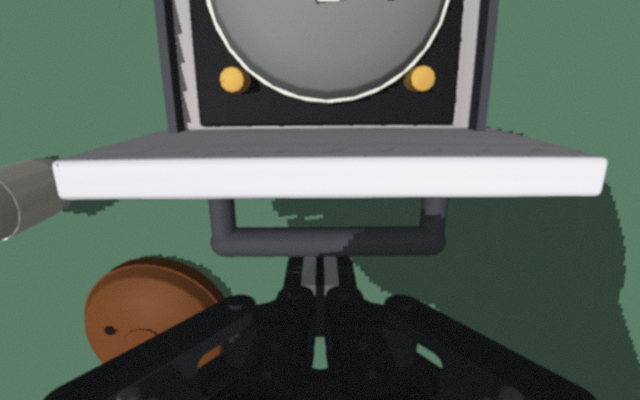

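Contact is made (2.3 N against the push, bar under the tips). Pushing steadily.

Call:
send_rows:
  series:
    - [[0,-0.002,0],[0,0,0]]
    - [[0,-0.003,0],[0,0,0]]
    - [[0,-0.004,0],[0,0,0]]
    - [[0,-0.005,0],[0,0,0]]
    - [[0,-0.006,0],[0,0,0]]
    - [[0,-0.006,0],[0,0,0]]
    - [[0,-0.006,0],[0,0,0]]
    - [[0,-0.006,0],[0,0,0]]
    - [[0,-0.006,0],[0,0,0]]
    - [[0,-0.006,0],[0,0,0]]
    - [[0,-0.006,0],[0,0,0]]
    - [[0,-0.006,0],[0,0,0]]
    - [[0,-0.006,0],[0,0,0]]
    - [[0,-0.006,0],[0,0,0]]
    - [[0,-0.006,0],[0,0,0]]
    - [[0,-0.005,0],[0,0,0]]
    - [[0,-0.005,0],[0,0,0]]
    - [[0,-0.004,0],[0,0,0]]
    - [[0,-0.003,0],[0,0,0]]
    - [[0,-0.002,0],[0,0,0]]

```text
clock: 8.6
tcp_pos: [0.5421, -0.1581, 0.0414]
orientation: [-2.023, 2.404, -0.0]
contact_force: [-2.6, 2.2, -0.2]
grip_width: -0.0002
```

```bash
python3 -c "
from w import *
wrist('w4.png')
f=grab_frame('side');save('s4.png',cv2.resize(f['frame'][120:260,250:450],None,fx=4,fy=4,interpolation=cv2.INTER_CUBIC))"
```

```text
8.6 [ 0.5421 -0.1581  0.0414] [[-0.171, -0.985, 0.0], [-0.985, 0.171, -0.0], [0.0, -0.0, -1.0]] [-2.59  2.17 -0.17] -0.00020671444827511797
```

View pics/w4.png

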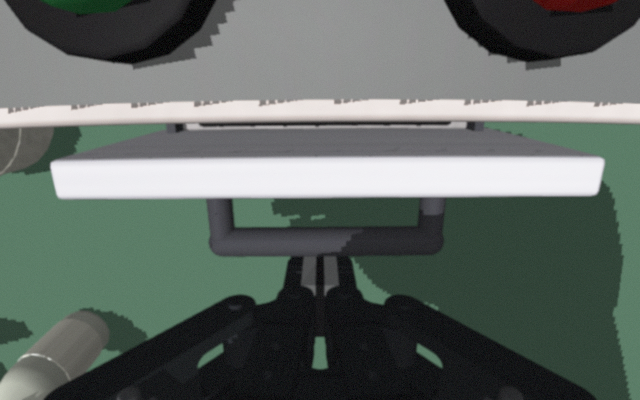

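View pics/s4.png

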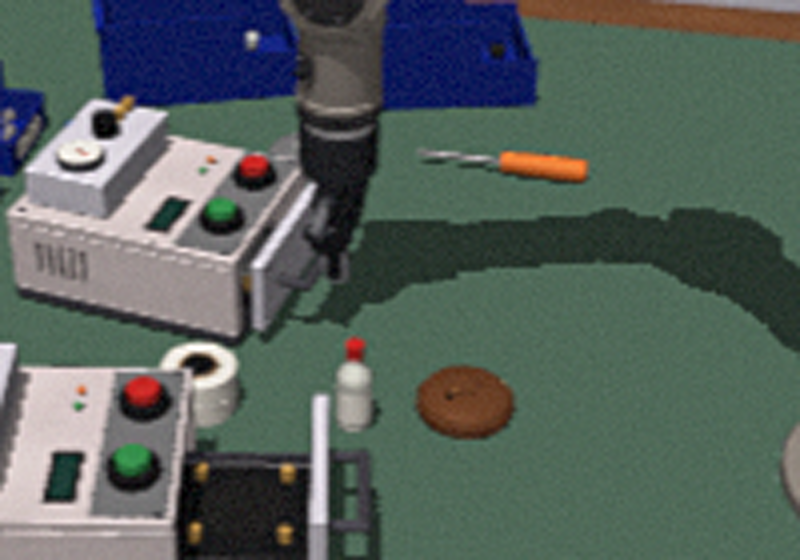

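Call:
send_rows:
  series:
    - [[0,-0.003,0],[0,0,0]]
    - [[0,-0.003,0],[0,0,0]]
    - [[0,-0.003,0],[0,0,0]]
    - [[0,-0.002,0],[0,0,0]]
    - [[0,-0.002,0],[0,0,0]]
    - [[0,-0.0015,0],[0,0,0]]
    - [[0,-0.001,0],[0,0,0]]
    - [[0,0,0],[0,0,0]]

```text
clock: 9.7
tcp_pos: [0.5522, -0.1601, 0.0405]
orientation: [2.018, -2.399, -0.011]
contact_force: [-14.1, 3.3, 10.0]
grip_width: -0.0006
```

```bash
python3 -c "
from w import *
wrist('w5.png')"
```

```text
9.7 [ 0.5522 -0.1601  0.0405] [[-0.171, -0.985, -0.01], [-0.985, 0.171, 0.001], [0.001, 0.01, -1.0]] [-14.14   3.31   9.99] -0.0005981944983053705
```

View pics/w5.png

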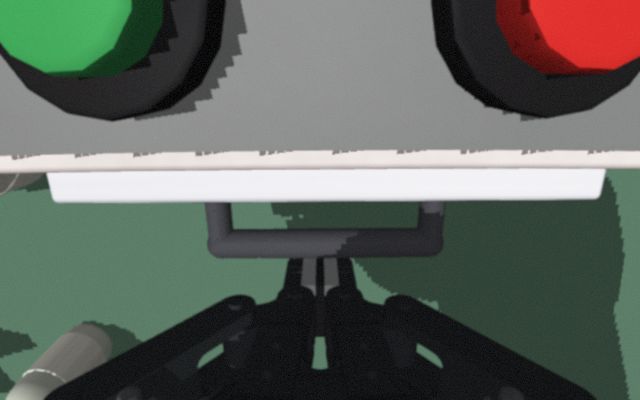

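```bash
python3 -c "
from w import *
f=grab_frame('side');pickle.dump(f,open('s5.pkl','wb'));save('s5.png',cv2.resize(f['frame'][120:220,280:380],None,fx=6,fy=6,interpolation=cv2.INTER_CUBIC))
f=grab_frame('scene');save('c5.png',cv2.resize(f['frame'][150:260,200:330],None,fx=5,fy=5,interpolation=cv2.INTER_CUBIC));print(r.get_obs()['contact_force'],r.get_obs()['moment'])"
```

```text
[-15.71756885   3.13052859   9.99336668] [0.77494947 3.02991599 0.03267341]
```

View pics/s5.png

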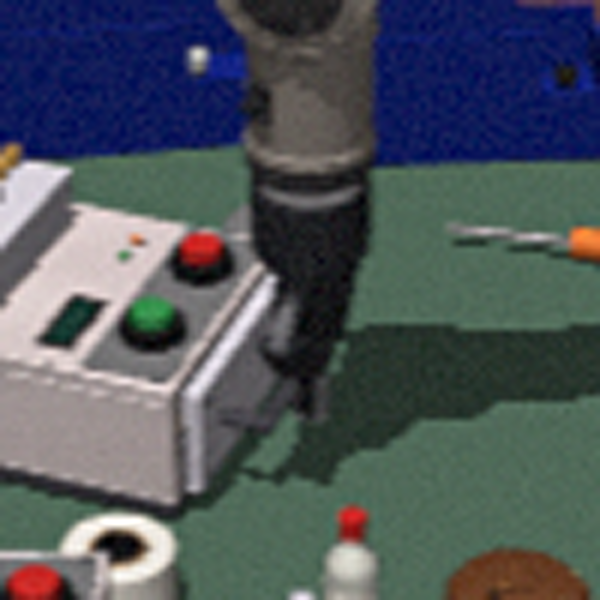

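View pics/c5.png

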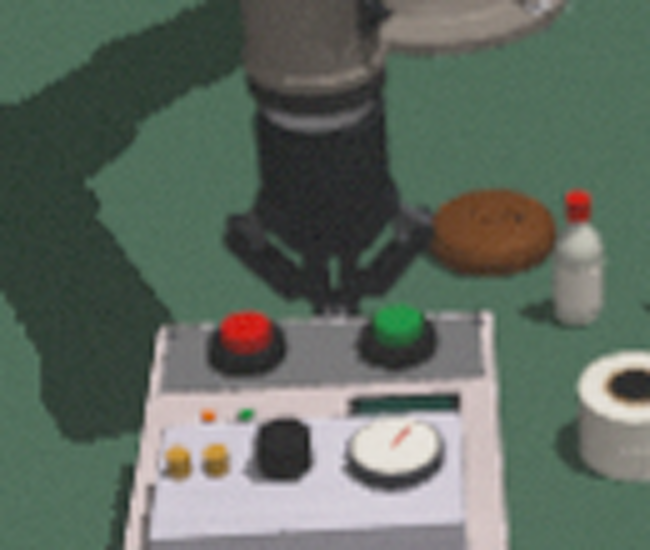

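```bash
python3 - <<'E'
from w import *
f=pickle.load(open('wrist.pkl','rb'))
col=f['frame'][140:275:1,320:420].astype(int).mean(1)
for i in range(10,125,2): print(140+i,col[i].astype(int).tolist(),end=' ')
n=np.array([.985,-.171,0])
for nm,px,z in [('box roof front',[320,169],.105),('plate front top',[320,201],.093),('bar front',[320,257],.055),('bar back',[320,231],.055)]:
    p=plane(f,[px],z)[0]; print('\n',nm,p.round(4),'along',round(p@n,4))
f=pickle.load(open('s5.pkl','rb'))
c=lambda u,v:(280+(u+.5)/6-.5,120+(v+.5)/6-.5)
print(plane(f,[c(180,505)],.012)@n,plane(f,[c(193,490)],.017)@n,'box corner, plate corner side')
print(plane(f,[c(166,386)],.105)@n,plane(f,[c(190,393)],.093)@n,plane(f,[c(203,405)],.093)@n)
E
```

```text
150 [174, 169, 167] 152 [213, 205, 202] 154 [233, 226, 223] 156 [237, 230, 227] 158 [237, 230, 227] 160 [237, 230, 227] 162 [235, 229, 226] 164 [224, 216, 212] 166 [201, 191, 188] 168 [185, 179, 180] 170 [237, 237, 241] 172 [241, 241, 244] 174 [241, 240, 244] 176 [241, 240, 244] 178 [241, 240, 244] 180 [241, 241, 244] 182 [241, 241, 244] 184 [241, 241, 244] 186 [241, 241, 244] 188 [242, 241, 245] 190 [241, 241, 244] 192 [240, 240, 243] 194 [239, 239, 242] 196 [236, 235, 239] 198 [219, 218, 223] 200 [169, 169, 174] 202 [60, 74, 66] 204 [49, 67, 55] 206 [49, 67, 56] 208 [49, 67, 56] 210 [49, 67, 56] 212 [49, 67, 56] 214 [49, 67, 56] 216 [49, 67, 55] 218 [49, 67, 56] 220 [49, 67, 56] 222 [49, 67, 55] 224 [49, 67, 55] 226 [48, 65, 54] 228 [36, 44, 40] 230 [36, 36, 39] 232 [42, 43, 46] 234 [46, 46, 50] 236 [48, 48, 52] 238 [48, 48, 52] 240 [50, 50, 54] 242 [52, 52, 57] 244 [51, 51, 55] 246 [49, 50, 53] 248 [49, 49, 53] 250 [47, 47, 51] 252 [45, 45, 49] 254 [41, 41, 44] 256 [37, 40, 41] 258 [45, 57, 50] 260 [48, 61, 53] 262 [48, 61, 53] 264 [49, 63, 55] 
 box roof front [ 0.6103 -0.1709  0.105 ] along 0.6304

 plate front top [ 0.5988 -0.1689  0.093 ] along 0.6187

 bar front [ 0.5623 -0.1626  0.055 ] along 0.5816

 bar back [ 0.5737 -0.1646  0.055 ] along 0.5932
[0.62915251] [0.62486561] box corner, plate corner side
[0.63489467] [0.62501867] [0.61244568]
```

Box front to plate front measures 11.7 mm and the bar is 43 mm out (42 expected shut), so the drawer looks home. I'll press slightly more to confirm it stops dead.

Call:
send_rows:
  series:
    - [[0,-0.001,0],[0,0,0]]
    - [[0,-0.001,0],[0,0,0]]
    - [[0,-0.001,0],[0,0,0]]
    - [[0,0,0],[0,0,0]]

```text
clock: 10.35
tcp_pos: [0.5522, -0.1602, 0.0401]
orientation: [2.015, -2.396, -0.018]
contact_force: [-21.6, 5.7, 17.0]
grip_width: -0.0001
```

```bash
python3 - <<'E'
from w import *
f0=pickle.load(open('wrist.pkl','rb'))
f=wrist('w6.png')
for g in (f0,f):
    c=g['frame'][:,320:420].astype(int).mean((1,2))
    print([int(np.argmax(np.abs(np.diff(c[a:b])))+a) for a,b in((160,176),(190,208),(222,240),(250,262))])
E
```

```text
10.35 [ 0.5522 -0.1602  0.0401] [[-0.171, -0.985, -0.016], [-0.985, 0.171, 0.002], [0.001, 0.016, -1.0]] [-21.62   5.72  16.99] -0.00012018044796861671
[168, 200, 227, 257]
[171, 202, 228, 257]
```

Call:
send_rows:
  series:
    - [[0,0.002,0],[0,0,0]]
    - [[0,0.003,0],[0,0,0]]
    - [[0,0.004,0],[0,0,0]]
    - [[0,0.006,0],[0,0,0]]
    - [[0,0.01,0],[0,0,0]]
    - [[0,0.01,0],[0,0,0]]
    - [[0,0.005,-0.01],[0,0,0]]
    - [[0,0,-0.03],[0,0,0]]
    - [[0,0,-0.03],[0,0,0]]
    - [[0,0,-0.03],[0,0,0]]
    - [[0,0,-0.03],[0,0,0]]
    - [[0,0,-0.03],[0,0,0]]
    - [[0,0,-0.01],[0,0,0]]
    - [[0,0,0],[0,0,0]]
    - [[0,0,0],[0,0,0]]

```text
clock: 12.28
tcp_pos: [0.5199, -0.1542, 0.2101]
orientation: [2.022, -2.403, -0.002]
contact_force: [0.3, -0.3, 0.1]
grip_width: 0.0
```

```bash
python3 - <<'E'
from w import *
f=wrist('w7.png')
for b in blobs(f): print(b)
f=grab_frame('side');save('s7.png',cv2.resize(f['frame'][140:220,280:380],None,fx=7,fy=7,interpolation=cv2.INTER_CUBIC))
E
```

```text
12.275 [ 0.5199 -0.1542  0.2101] [[-0.171, -0.985, -0.002], [-0.985, 0.171, 0.0], [-0.0, 0.002, -1.0]] [ 0.32 -0.33  0.08] 3.622317137120933e-05
('r', [370, 0, 46, 27, 410], [395.2, 14.7])
('r', [132, 233, 18, 20, 192], [141.5, 243.3])
```

View pics/w7.png

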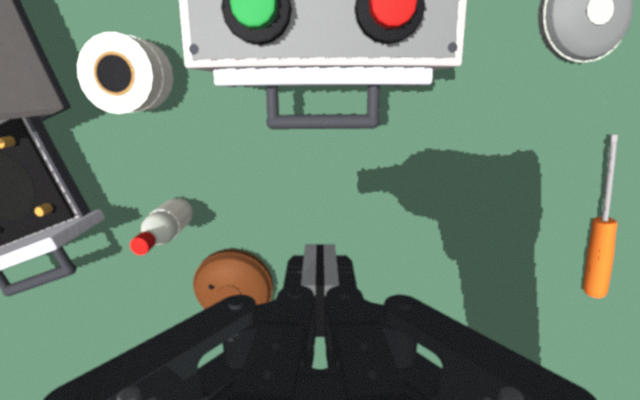

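View pics/s7.png

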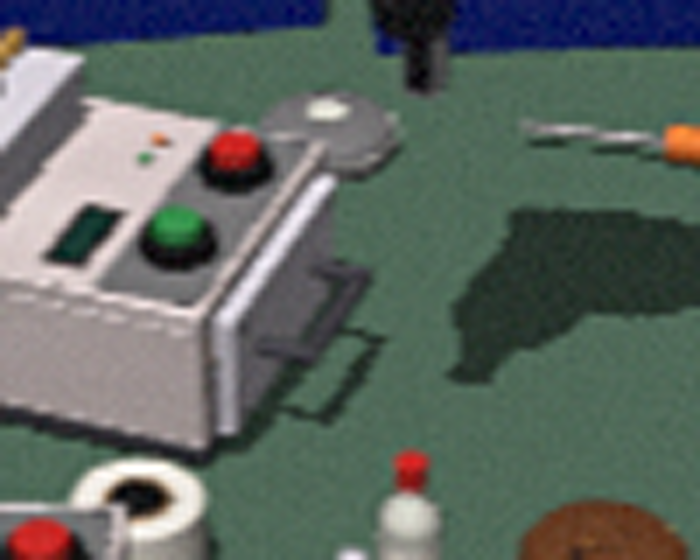

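The drawer stayed shut after release, and bottle, roll and brown disc are unmoved. Moving above the green button now (left one in the wrist view at (252,8); red is at (393,10)).

Call:
send_rows:
  series:
    - [[-0.004,-0.012,0],[0,0,0]]
    - [[-0.008,-0.025,0],[0,0,0]]
    - [[-0.008,-0.025,0],[0,0,0]]
    - [[-0.008,-0.025,0],[0,0,0]]
    - [[-0.008,-0.025,0],[0,0,0]]
    - [[-0.004,-0.014,0],[0,0,0]]
    - [[0,0,0.03],[0,0,0]]
    - [[0,0,0.03],[0,0,0]]
    - [[0,0,0.007],[0,0,0]]
    - [[0,0,0],[0,0,0]]
    - [[0,0,0],[0,0,0]]

```text
clock: 13.75
tcp_pos: [0.6527, -0.1366, 0.1458]
orientation: [-2.022, 2.403, -0.003]
contact_force: [-0.8, -0.6, 0.3]
grip_width: 0.0001
```

```bash
python3 - <<'E'
from w import *
f=wrist('w8.png')
for b in blobs(f): print(b)
a=grab_frame('side');save('s8.png',cv2.resize(a['frame'][110:210,250:370],None,fx=6,fy=6,interpolation=cv2.INTER_CUBIC))
a=grab_frame('scene');save('c8.png',cv2.resize(a['frame'][150:260,200:330],None,fx=5,fy=5,interpolation=cv2.INTER_CUBIC))
E
```

```text
13.75 [ 0.6527 -0.1366  0.1458] [[-0.171, -0.985, 0.002], [-0.985, 0.171, -0.0], [-0.0, -0.002, -1.0]] [-0.79 -0.59  0.34] 9.299634416632282e-05
```

View pics/w8.png

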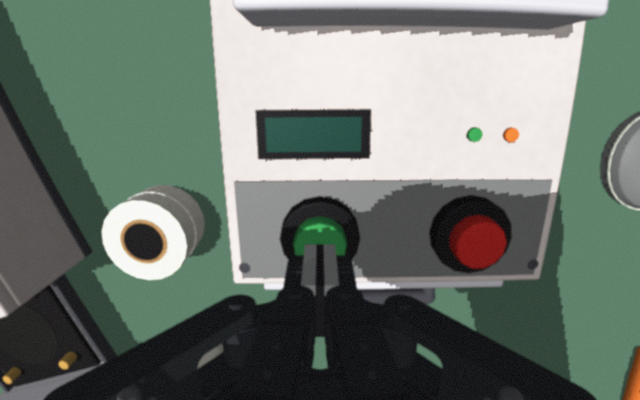

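View pics/s8.png

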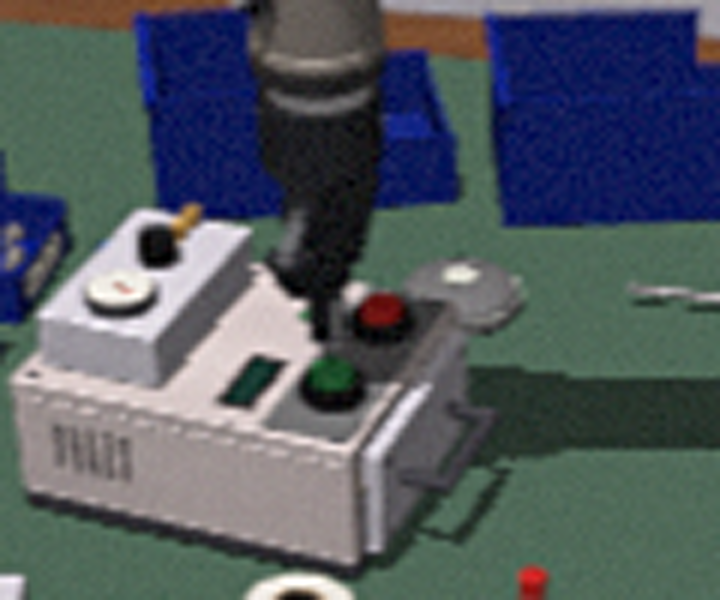

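View pics/c8.png

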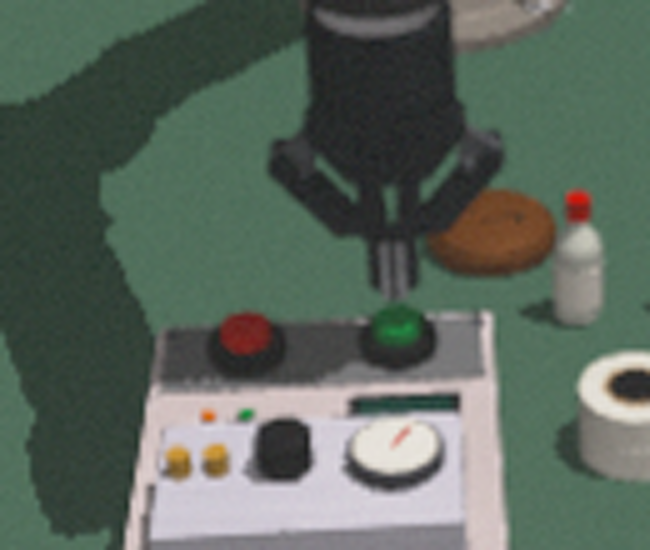

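Fingertips sit above the green button in both views. A ray check on its centre, then press.

```bash
python3 - <<'E'
from w import *
f=pickle.load(open('wrist.pkl','rb'))
hsv=cv2.cvtColor(f['frame'],cv2.COLOR_RGB2HSV)
m=cv2.inRange(hsv,(50,120,50),(80,255,255))[200:260,280:360];ys,xs=np.where(m);print(xs.min()+280,xs.max()+280,ys.min()+200,ys.max()+200)
for px in ([320,218],[320,240],[478,242]): print(px,plane(f,[px],.122))
o=np.array([.6527,-.1366]);print('tool offset from G tri')
E
```

```text
293 346 216 255
[320, 218] [[ 0.66493003 -0.13951445  0.122     ]]
[320, 240] [[ 0.65280517 -0.13741466  0.122     ]]
[478, 242] [[ 0.63695088 -0.22003761  0.122     ]]
tool offset from G tri
```

Call:
send_rows:
  series:
    - [[0,0,0.01],[0,0,0]]
    - [[0,0,0.008],[0,0,0]]
    - [[0,0,0.003],[0,0,0]]
    - [[0,0,0.002],[0,0,0]]
    - [[0,0,0.002],[0,0,0]]
    - [[0,0,0.002],[0,0,0]]
    - [[0,0,0.001],[0,0,0]]
    - [[0,0,0],[0,0,0]]

```text
clock: 14.9
tcp_pos: [0.6518, -0.1365, 0.1215]
orientation: [-2.022, 2.404, -0.002]
contact_force: [-15.0, 2.2, 34.2]
grip_width: 0.0001
```

```bash
python3 - <<'E'
from w import *
f=wrist('w9.png')
a=grab_frame('side');save('s9.png',cv2.resize(a['frame'][110:210,250:370],None,fx=6,fy=6,interpolation=cv2.INTER_CUBIC))
a=grab_frame('scene');save('c9.png',cv2.resize(a['frame'][150:260,200:330],None,fx=5,fy=5,interpolation=cv2.INTER_CUBIC));print(r.get_obs()['contact_force'],r.get_obs()['moment'])
E
```

```text
14.9 [ 0.6518 -0.1365  0.1215] [[-0.171, -0.985, 0.001], [-0.985, 0.171, -0.001], [0.0, -0.001, -1.0]] [-14.99   2.16  34.2 ] 6.022963547361092e-05
[-14.60806469   2.04666395  34.08038235] [4.90338101e-01 3.32480885e+00 2.05220996e-03]
```

View pics/w9.png

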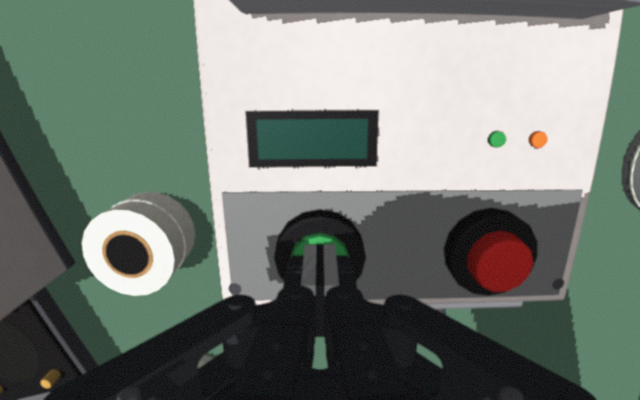

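View pics/s9.png

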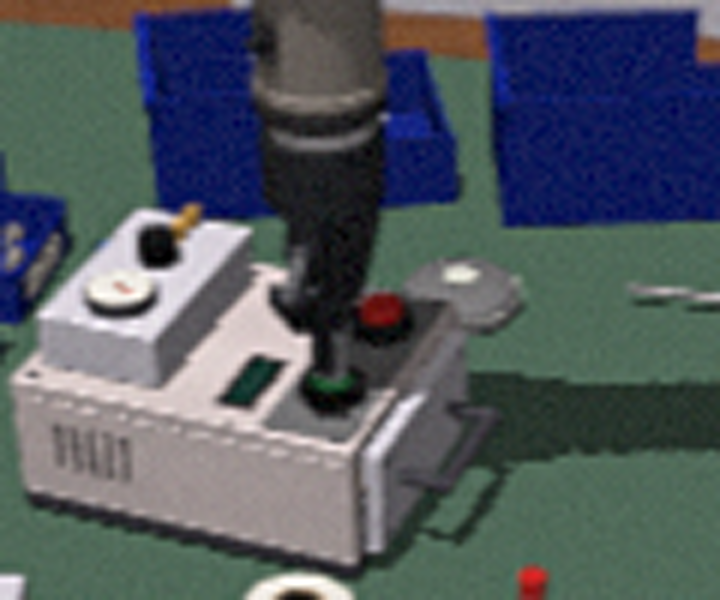

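View pics/c9.png

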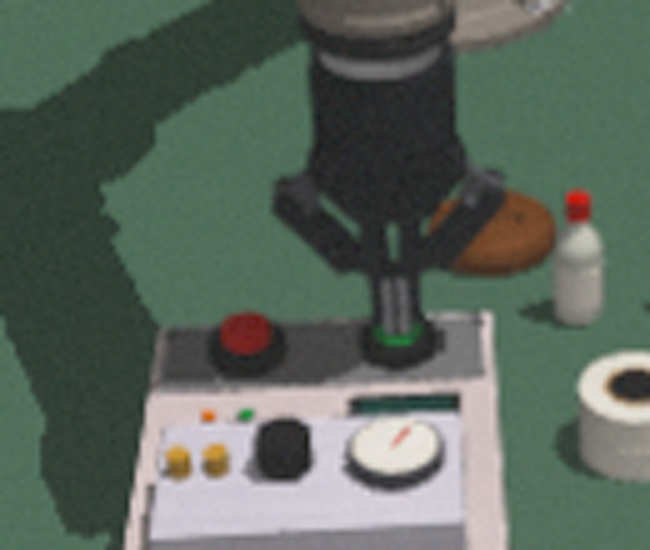

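The cap is almost flush with its bezel and takes 34 N, far above the 4 N for full travel, so it's at its stop. Letting go and rising clear.

Call:
send_rows:
  series:
    - [[0,0,-0.003],[0,0,0]]
    - [[0,0,-0.004],[0,0,0]]
    - [[0,0,-0.006],[0,0,0]]
    - [[0,0,-0.015],[0,0,0]]
    - [[0,0,-0.03],[0,0,0]]
    - [[0,0,-0.04],[0,0,0]]
    - [[0,0.02,-0.03],[0,0,0]]
    - [[0,0.04,0],[0,0,0]]
    - [[0,0.04,0],[0,0,0]]
    - [[0,0.02,0],[0,0,0]]
    - [[0,0,0],[0,0,0]]
    - [[0,0,0],[0,0,0]]

```text
clock: 16.55
tcp_pos: [0.5344, -0.116, 0.2448]
orientation: [-2.022, 2.403, -0.001]
contact_force: [0.6, -0.1, -0.1]
grip_width: -0.0002
```

```bash
python3 - <<'E'
from w import *
f=wrist('w10.png')
a=grab_frame('side');save('s10.png',cv2.resize(a['frame'][135:275,205:385],None,fx=4.4,fy=4.2,interpolation=cv2.INTER_CUBIC))
b=grab_frame('scene');save('c10.png',cv2.resize(b['frame'][180:300,210:330],None,fx=5,fy=5,interpolation=cv2.INTER_CUBIC))
E
```

```text
16.55 [ 0.5344 -0.116   0.2448] [[-0.171, -0.985, 0.001], [-0.985, 0.171, -0.0], [-0.0, -0.001, -1.0]] [ 0.62 -0.14 -0.11] -0.00018951828146749006
```

View pics/w10.png

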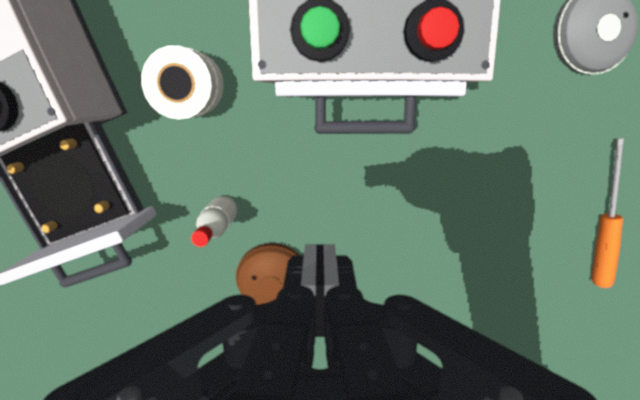

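View pics/s10.png

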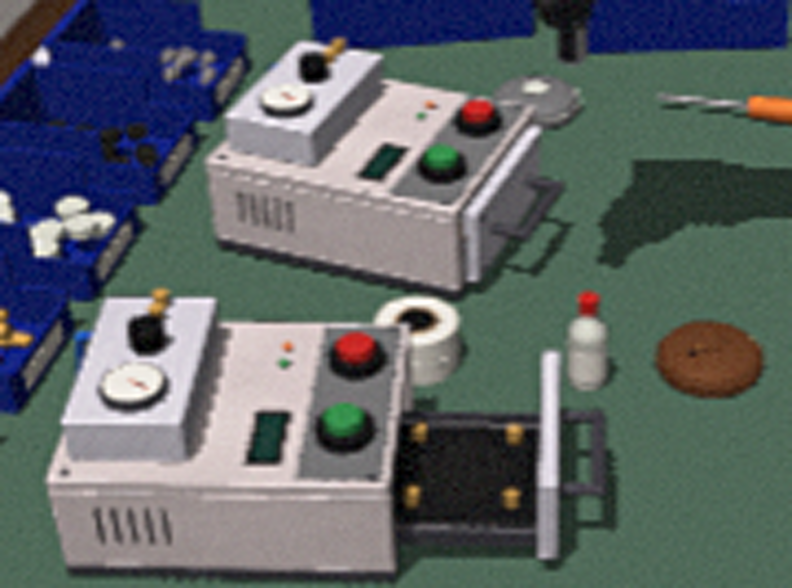

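View pics/c10.png

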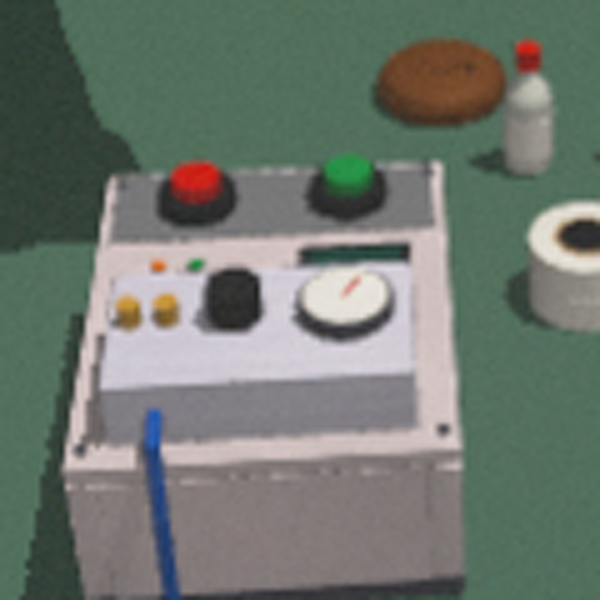

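The drawer is shut, the green button has sprung back up, and nothing else has moved. The arm is clear of everything, so I'm handing in.

```bash
python3 -c "
from bench import r
print(r.hand_in())"
```

```text
the job is handed in; nothing more can be done
None
```

I closed tester A's drawer (the right-hand one, with the grey housing) and then pressed and released its green start button. The job was handed in at about 16.6 s; no verdict is reported.

- **Drawer:** I pushed the handle with closed fingertips at no more than about 50 mm/s, slowing before the end. It stopped dead: 3 mm more command gave no movement and the force rose to about 22 N. The front plate measured 11.7 mm in front of the box (about 12 expected). The handle bar measured 43 mm (42 expected), which is within measuring error. It stayed shut after release.
- **Start button:** I pressed its centre until it bottomed, at about 34 N against the 4 N full travel needs. That is more force than I meant to use, and only the fingertips were touching. I judged "right down" from the force and the pictures, since the travel itself can't be read. The last pictures show the button back up.
- **Surroundings:** Tester B and its open drawer, the red buttons, bottle, roll, brown disc, spare housing on the right and screwdriver show no movement in the last pictures. The contact force was about zero and the arm was clear of everything.
- **Not checked:** The housing can't be seen with the drawer shut. It was seated in its nest in the last picture that showed it, when the push began. I did not look again at the left-hand spare housing or the carton, but the arm never went near them.

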